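Post a spent lamp battery through the self-closing flap of the battery box

ROBOT

A 6-joint arm with a two-finger parallel gripper is mounted at the origin on the work surface. World frame = base frame: x ahead of the robot, y to its left, z up, the work surface at z = 0. Lengths are in mm, angles in rad, forces in N, time in s.
With the tool pointing down it reaches from about 350 to 875 mm from the base axis. Payload 4.2 kg.
Tool frame: the origin (TCP) lies between the finger pads; the fingertips stand 14 mm ahead of it and the grasp point (between the pads) lies 5 mm behind it; z points along the fingers, y is the line along which they close (so a half turn about z gives the same grasp; the last joint's range is limited). The gripper opens to 85 mm and grips with 20 to 120 N. Pads are 22 mm wide; open, the fingers measure 114 mm over their backs; the gripper's body (76 mm by 85 mm) begins 54 mm behind the grasp point. The pads swing forward as they close: fully open they stand 13 mm farther back than shut.
Start: joints at [1.582, 0.385, 0.008, 0, -1.194, -0.259], TCP at [153.263, 605.896, 245.312] pointing down, gripper open.
Joint ranges: [-3.14, 3.14], [-1.21, 2.06], [-1.07, 1.41], [-3.16, 2.05], [-2.99, -0.16], [-3.1, 3.1]. Speed limits (rad/s): [2.79, 2.79, 3.14, 3.14, 3.14, 3.14].

INTERFACE

Orientations are given as a unit quaternion [x, y, z, w].
In Python, from bench import * gives the robot as it stands.
- The arm moves only by the tool carry_out, never from a script. Its argument "motion" is a list of rows, each a list of 7 numbers: the turn, a rotation vector about the tool's x, y, z in rad, then the shift along the tool's x, y, z in mm, then the opening, from -1 (shut) to 1 (fully open), so that 0 is half open. A call has 1 to 5 rows; each row is the pose to reach, as a shift and turn from the pose commanded when the call began, along the tool's axes at that moment; what a row does not reach only later rows make up. A row lasts 1/8 s, in which the tool goes at most 62.5 mm and 10.7 degrees, less where a joint would pass 70% of its speed; a pose out of reach is approached as far as the arm can. A call with a gripper value outside its range is refused whole. The fingers move at their own pace and stop on an object; the grip force is fixed at half the most. Time passes only in rows, so rows that repeat a pose let the fingers close. It gives the time, the measured TCP pose, the force, the opening and the grip force at its end, in the units of the state.
- read_state(): the state, without advancing time (a new reading comes with each control period).
- get_image(name): name is "scene" or "top" or "wrist"; returns a dict with "color" (420x560x3 uint8, blue, green, red), "mtx" (3x3 intrinsics, pixels), "position" and "orientation" of the camera in the world. Camera axes: x right, y down, z forward; pixel columns grow to the right and rows downward; lengths in mm; the calibration is good to about 2 mm. A picture is of the moment at which its call begins. There is no depth.
- job_done(): hands the job in; it is judged then, once.
The state is a dict: "clock": time; "joints": joint angles; "joint_vel": joint speeds; "joint_efforts": joint torques, N m; "position": TCP position; "ee_rot": TCP orientation; "contact_force": force on the tool from outside, world axes, zero at the start; "wrist_torque": the same for the moment, N m; "gripper_width": finger opening in mm; "grasp_force": force on a finger pad.
Only numpy, scipy, OpenCV 4.12 (cv2) and the standard library are available. Lean on these libraries where they do the work, as an engineer would, in place of code of your own. Each camera call takes 0.05 s, during which the arm holds its last target. There are 200 camera calls.

TASK

Get the spent lamp battery that lies on the loading tray into the grey battery box: without picking it up, straighten it with your fingers as needed, push it steadily along the tray and in under the gravity flap, reaching in after it until it drops down the slide into the bin, then draw your fingers back out so that the flap swings shut. Do not lift or flick the battery or push it off the tray, and leave the other things on the bench where they are.

Things in the scene. Friction and masses are not known exactly. Their poses are not given: they have to be found in the camera images.
- battery_box: Grey steel collection box fixed to the bench, 220 mm wide, 250 deep, 176 high (flat roof with a grille of rods), with a loading tray before its mouth. Origin: on the bench, straight below the middle of the mouth, in the plane of the front face. x points level into the box (the way to push), y along the front face to the left as seen when pushing, z up. Bin floor 8 mm above the bench.
- tray (a point): Middle of the tray's upper face: a level plate 205 mm long (x, from the front face outward) and 196 mm wide, 100 mm above the bench. Lips along its two long sides stand 6 mm above it; the outer end is open. Sliding friction about 0.6, give or take a fifth.
- mouth (a point): Middle of the mouth's lower edge, level with the tray. The mouth is 110 mm wide and 52 mm high; above it the 3 mm front panel goes on for 24 mm up to the roof. Upright fingers are stopped by that panel; fingers leaning forward about 45 degrees can reach in under it.
- sill_edge (a point): Inner edge of the level sill, which carries on from the tray for 55 mm inside the mouth; from this edge a slide drops at 43 degrees into the bin. The battery tips over it by itself once its middle is past, that is with its rear end some 7 to 20 mm inside the front face.
- flap (a joint): Plain steel gravity flap (0.11 kg) that closes the mouth just behind the front panel, hung from a rod at x = +5 mm, 157 mm above the bench, and reaching down to 104 mm. 0 = hanging shut, grows as its lower edge swings into the box, up to 1.45 rad. It falls shut by itself from any angle and takes well under 1 N to push open.
- flap_edge (a point): Middle of the flap's lower edge.
- battery: Spent sealed 6 V lamp battery: a plain grey block 97 mm long (x), 66 mm wide (y), 33 mm high, 0.55 kg give or take a quarter, lying flat on the tray, somewhat off the middle and askew, its terminal end (+x) towards the box. Origin: centre of its underside.
- battery_mid (a point): Centre of the battery block.
- spare_battery: A good battery of the same make, standing on end on the bench beside the tray with its terminals up, base 33 x 66 mm, 97 mm tall. Origin: centre of its underside. Leave it alone.
- multimeter: Green multimeter lying on its back, 150 x 80 x 50 mm. Origin: centre of its underside. Leave it alone.
- gauge: Round black pressure gauge lying face up, 100 mm across, 45 mm high, with a brass stub 24 mm long on one side. Origin: centre of its underside. Leave it alone.
- solder_reel: Bare metal solder reel standing on its flange, 60 mm across, 44 mm high. Origin: centre of its underside. Leave it alone.
- lamp_head: Black hand-lamp head standing glass up, 116 mm across, 80 mm high. Origin: centre of its underside. Leave it alone.
- screwdriver: Screwdriver lying on the bench, 190 mm long, handle 26 mm thick. Origin: under its middle; x runs towards its blade. Leave it alone.
- flux_tin: Small round tin, 52 mm across, 45 mm high. Origin: centre of its underside. Leave it alone.
Not all that is in view belongs to the job. Leave any blue or pink look-alike of the battery alone.

How it is judged:
By the outcome, as a careful person would: the job done as asked, in the order asked, and still so for the second after the job is handed in, with the robot touching nothing.
It also fails if it takes over 51 s, if anything falls off the work surface, if the arm or the gripper's body presses on something with over 40 N, if the wrist force passes 120 N, or if a joint passes its speed limit or range.

## Working session

There is one attempt and no reset: what is moved stays moved. The work goes in short steps, Python scripts to look and compute and a tool call to move; the robot and the scene stay as the last step left them, time stands still between calls to the robot, and variables do not carry over. Pictures are saved under pics/ and viewed, at most 13 in all, crops included, and the job is handed in when it is done.

Besides the shell and the picture viewer there is one more tool, called after "Request:" in YAML: its name, and indented under it one key for each argument. carry_out: Moves the arm, as the interface text tells. Its arguments: {"type":"object","properties":{"motion":{"type":"array"}},"required":["motion"]}

```bash
mkdir -p pics; python3 - <<'E'
from bench import *
import cv2
for n in("scene","top"):
    d=get_image(n);cv2.imwrite(f"pics/{n}0.png",d["color"]);print(n,d["mtx"],d["position"],d["orientation"])
print(read_state())
E
```

```text
scene [[457.19354891   0.         281.44618683]
 [  0.         457.19354891 203.03740799]
 [  0.           0.           1.        ]] [1372.56837422   -7.96592829  963.90186729] [ 0.62178479  0.68921626 -0.27819883 -0.24692109]
top [[416.84803512   0.         286.82764134]
 [  0.         416.84803512 210.35649031]
 [  0.           0.           1.        ]] [ 344.86817747  -78.46218506 1340.47541993] [-0.69589596  0.71182694 -0.06542602  0.06892505]
{'clock': 0.1, 'joints': array([ 1.58157992e+00,  3.85468108e-01,  6.73960552e-03, -4.05379982e-04,
       -1.19395265e+00, -2.58571664e-01]), 'joint_vel': array([ 9.93356657e-04, -7.86824523e-04,  4.20010724e-03,  4.12253807e-04,
       -1.37986922e-05,  9.32763323e-04]), 'joint_efforts': array([-2.18160121e-04, -3.93318307e+01,  1.88928777e+01,  4.19793874e+00,
       -2.60389104e-03,  3.31567648e-06]), 'position': array([153.17330961, 605.43602647, 244.33333315]), 'ee_rot': array([ 9.92325246e-01, -1.23651458e-01, -6.01522763e-05,  9.59176316e-04]), 'contact_force': array([-0.92978189, -0.11119126, -0.1376522 ]), 'wrist_torque': array([-0.00888406, -0.02032135, -0.02366051]), 'grasp_force': 0.0, 'gripper_width': 85.13780210825422}
```

View pics/top0.png

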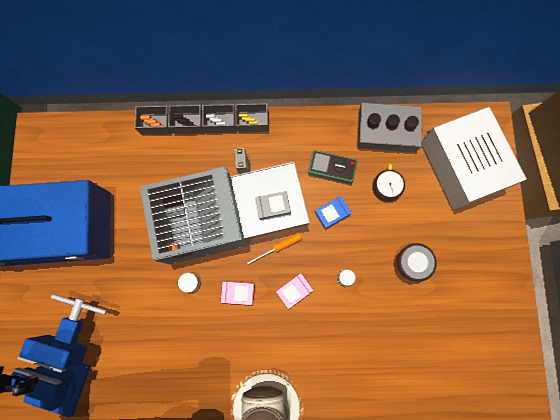

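View pics/scene0.png

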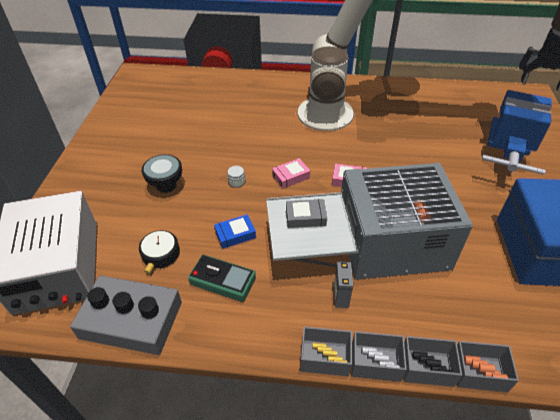

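Top view: the tray spans about (232,175)–(308,230), with the battery near (273,205). The box is to its left, so the push runs roughly along world +y. I'll zoom in to measure.

```bash
cat > h.py <<'E'
import numpy as np,cv2
from scipy.spatial.transform import Rotation as R
def ray(d,u,v,z):
    k=np.linalg.inv(d["mtx"])@[u,v,1]; r=R.from_quat(d["orientation"]).apply(k); p=np.array(d["position"])
    return p+r*(z-p[2])/r[2]
def proj(d,P):
    c=R.from_quat(d["orientation"]).inv().apply(np.atleast_2d(P)-d["position"]); q=c@d["mtx"].T; return q[:,:2]/q[:,2:]
E
python3 - <<'E'
from bench import *
import cv2
d=get_image("top");c=d["color"][150:270,135:315];cv2.imwrite("pics/topc.png",cv2.resize(c,None,fx=4.4,fy=4.4,interpolation=cv2.INTER_CUBIC))
E
```

```text
(no output)
```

View pics/topc.png

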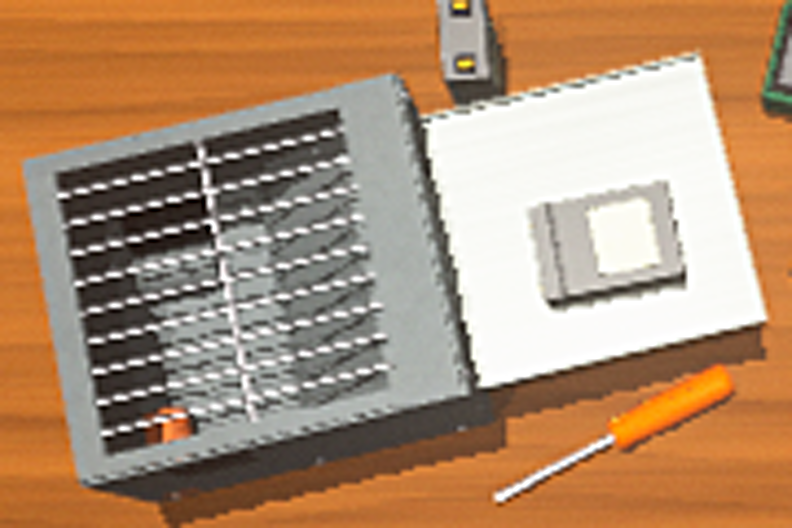

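The tray's outer corners are at crop (698,55) and (766,322). The battery's top corners are about (529,207), (668,182), (685,277) and (550,300). The roof corners are (25,162), (392,75), (470,393) and (85,483).

```bash
python3 - <<'E'
from bench import *
from h import *
d=get_image("top")
f=lambda L,z:np.array([ray(d,135+(u+.5)/4.4-.5,150+(v+.5)/4.4-.5,z)[:2] for u,v in L])
T=f([(425,118),(698,55),(766,322),(474,388)],103);Rf=f([(25,162),(392,75),(470,393),(85,483)],176);B=f([(529,207),(668,182),(685,277),(550,300)],133)
for n,q in(("tray",T),("roof",Rf),("bat",B)):
    print(n,q.round(1).tolist(),np.linalg.norm(q-np.roll(q,-1,0),axis=1).round(0),q.mean(0).round(1),np.degrees(np.arctan2(*(q-np.roll(q,-1,0))[:,::-1].T)).round(1))
E
```

```text
tray [[693.5, 93.7], [734.7, -98.1], [543.7, -139.8], [502.9, 59.8]] [196. 195. 204. 194.] [618.7 -21.1] [ 102.1   12.3  -78.5 -169.9]
roof [[649.3, 345.8], [702.8, 105.4], [490.4, 54.2], [438.7, 298.3]] [246. 218. 250. 216.] [570.3 200.9] [ 102.5   13.6  -78.  -167.3]
bat [[621.1, 19.0], [636.3, -75.1], [570.6, -85.1], [557.1, 5.5]] [95. 66. 92. 65.] [596.3 -33.9] [  99.1    8.6  -81.5 -168. ]
```

```bash
cat >> h.py <<'E'
M=np.array([597.,79.,0]);A=np.radians(102.3)   # box frame
XB=np.array([np.cos(A),np.sin(A),0]);YB=np.array([-np.sin(A),np.cos(A),0]);ZB=np.array([0,0,1.])
def W(b): return M+b[0]*XB+b[1]*YB+b[2]*ZB
def Bx(p): q=np.asarray(p)-M; return np.array([q@XB,q@YB,q[2]])
def tool(lean):  # z forward/down, y along box y
    l=np.radians(lean); z=np.sin(l)*XB-np.cos(l)*ZB; y=YB; return R.from_matrix(np.array([np.cross(y,z),y,z]).T)
def plan(s,b,lean,isw=False):
    R0=R.from_quat(s["ee_rot"]); p=np.array(b) if isw else W(b)
    print("turn",(R0.inv()*tool(lean)).as_rotvec().round(3),"shift",R0.inv().apply(p-s["position"]).round(1),"box now",Bx(s["position"]).round(1),"j",np.round(s["joints"],2),"F",np.round(s["contact_force"],1),"t",s["clock"])
E
python3 - <<'E'
from bench import *
from h import *
s=read_state()
plan(s,[153,606,400],0,True)
plan(s,[-110,25,400],0)
E
```

```text
turn [ 1.000e-03 -1.000e-03  1.108e+00] shift [-3.000e-01 -1.000e-01 -1.554e+02] box now [609.1 321.4 244.6] j [ 1.58  0.39  0.01 -0.   -1.19 -0.26] F [ 0.3 -0.1 -0.9] t 0.2
turn [ 1.000e-03 -1.000e-03  1.108e+00] shift [ 586.2  511.4 -154.6] box now [609.1 321.4 244.6] j [ 1.58  0.39  0.01 -0.   -1.19 -0.26] F [ 0.3 -0.1 -0.9] t 0.2
```

Request:
carry_out:
  motion:
    - [0,0,0,0,0,-60,1]
    - [0,0,0,0,0,-120,1]
    - [0,0,0,0,0,-155,1]

```text
clock: 0.57
position: [153.5, 606.2, 404.1]
ee_rot: [0.992, -0.124, 0.0, -0.002]
contact_force: [-0.1, -0.3, 0.9]
gripper_width: 85.1
grasp_force: 0.0
```

Request:
carry_out:
  motion:
    - [0,0,0.1,47,41,0,1]
    - [0,0,0.2,94,82,0,1]
    - [0,0,0.3,141,123,0,1]
    - [0,0,0.4,188,164,0,1]
    - [0,0,0.5,235,205,0,1]

```text
clock: 1.2
position: [331.4, 347.6, 400.4]
ee_rot: [0.93, -0.367, -0.0, -0.0]
contact_force: [0.9, 1.0, 0.5]
gripper_width: 85.2
grasp_force: 0.0
```

```bash
python3 - <<'E'
from bench import *
from h import *
plan(read_state(),[-110,25,300],0)
E
```

```text
turn [-0.     0.     0.606] shift [453.6  98.5 100.3] box now [319.  202.3 400.4] j [ 1.15  0.06 -0.04 -0.   -1.47 -0.33] F [0.9 1.  0.5] t 1.2
```

Request:
carry_out:
  motion:
    - [0,0,0.1,56,12,0,1]
    - [0,0,0.2,112,24,0,1]
    - [0,0,0.3,168,36,0,1]
    - [0,0,0.4,224,49,10,1]
    - [0,0,0.5,280,61,30,1]

```text
clock: 1.82
position: [495.7, 112.8, 370.9]
ee_rot: [0.811, -0.585, 0.001, -0.001]
contact_force: [0.5, 0.7, -0.5]
gripper_width: 85.5
grasp_force: 0.0
```

Request:
carry_out:
  motion:
    - [0,0,0.11,55,-15,20,1]
    - [0,0,0.11,105,-40,40,1]
    - [0,0,0.11,130,-50,70,1]
    - [0,0,0.11,130,-50,70,1]

```text
clock: 2.33
position: [582.7, 5.3, 296.5]
ee_rot: [0.777, -0.629, -0.002, 0.003]
contact_force: [0.4, -0.2, 0.5]
gripper_width: 85.1
grasp_force: 0.0
```

```bash
python3 - <<'E'
from bench import *
from h import *
plan(read_state(),[-110,25,240],0)
d=get_image("wrist");cv2.imwrite("pics/w1.png",d["color"]);print(d["position"],d["orientation"])
B=[[x,y,100] for x,y in((0,98),(0,-98),(-205,-98),(-205,98))]
print(proj(d,[W(b) for b in B]).round(0).tolist(),proj(d,[W([0,55,100]),W([0,-55,100])]).round(0))
E
```

```text
turn [ 0.008  0.    -0.005] shift [41.1 -5.3 56.4] box now [-68.9  29.7 296.5] j [ 0.29  0.29 -0.01 -0.   -1.28 -0.08] F [ 0.4 -0.2  0.5] t 2.325
[600.11218499 -69.30664658 425.65746201] [-0.10303791  0.98330312  0.14873805 -0.01936902]
[[351.0, 247.0], [160.0, 249.0], [133.0, 27.0], [364.0, 26.0]] [[309. 247.]
 [202. 248.]]
```

View pics/w1.png

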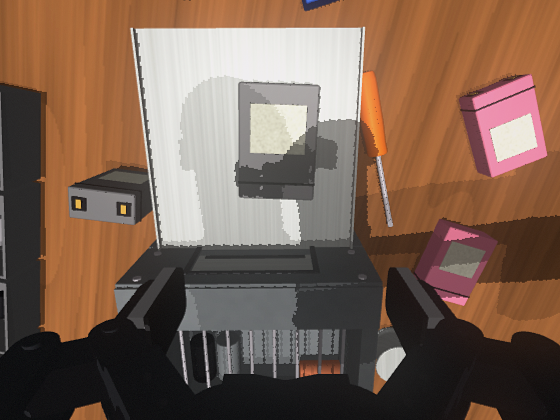

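The wrist view matches the predicted tray corners within 2–3 px. The battery's top corners are at (239,83), (320,86), (314,200) and (238,196), and the mouth is at v≈258, u 195–317.

```bash
python3 - <<'E'
from bench import *
from h import *
d=get_image("wrist")
for L,z in(([(239,83),(320,86),(314,200),(238,184)],133),([(158,247),(352,247),(364,27),(133,27)],104)):
    q=np.array([Bx(ray(d,u,v,z))[:2] for u,v in L]);print(q.round(1).tolist(),q.mean(0).round(1))
E
```

```text
[[-157.7, -8.0], [-155.2, 57.5], [-59.1, 54.7], [-74.0, -12.4]] [-111.5   23. ]
[[-1.4, -101.0], [-0.5, 97.3], [-203.4, 96.5], [-203.9, -99.4]] [-102.3   -1.7]
```

Request:
carry_out:
  motion:
    - [0,0,-0.005,20,-3,50,1]
    - [0,0,-0.005,41,-6,100,1]
    - [0,0,-0.005,41,-6,115,1]
    - [0,0,-0.005,41,-6,115,1]

```text
clock: 2.92
position: [598.1, -30.9, 186.2]
ee_rot: [0.78, -0.625, 0.0, -0.0]
contact_force: [-0.3, -0.8, 0.3]
gripper_width: 85.3
grasp_force: 0.0
```

```bash
python3 - <<'E'
from bench import *
from h import *
plan(read_state(),[-110,24,120],0)
E
```

```text
turn [-0.001 -0.001  0.005] shift [ 2.3  1.7 66.2] box now [-107.6   22.4  186.2] j [ 0.22  0.39 -0.14  0.   -1.04  0.  ] F [-0.3 -0.8  0.3] t 2.925
```

Request:
carry_out:
  motion:
    - [0,0,0,1,1,20,1]
    - [0,0,0,2,1,40,1]
    - [0,0,0,2,1,55,1]
    - [0,0,0,2,1,63,1]
    - [0,0,0,2,1,65,1]

```text
clock: 3.55
position: [597.6, -33.7, 120.7]
ee_rot: [0.78, -0.626, 0.0, -0.0]
contact_force: [0.7, -0.5, -0.2]
gripper_width: 85.4
grasp_force: 0.0
```

```bash
python3 - <<'E'
from bench import *
from h import *
plan(read_state(),[-110,-9,121],0)
E
```

```text
turn [-0.001 -0.     0.004] shift [ -0.1 -32.4  -0.3] box now [-110.2   23.4  120.7] j [ 0.21  0.45 -0.22  0.   -0.89  0.  ] F [ 0.7 -0.5 -0.2] t 3.55
```

Request:
carry_out:
  motion:
    - [0,0,0,0,-4,0,1]
    - [0,0,0,0,-8,0,1]
    - [0,0,0,0,-12,0,1]
    - [0,0,0,0,-16,0,1]
    - [0,0,0,0,-20,0,1]

```text
clock: 4.18
position: [616.5, -29.9, 120.3]
ee_rot: [0.78, -0.626, -0.0, 0.001]
contact_force: [-3.7, -1.7, 2.6]
gripper_width: 85.1
grasp_force: 2.4
```

Request:
carry_out:
  motion:
    - [0,0,0,0,-4,0,1]
    - [0,0,0,0,-8,0,1]
    - [0,0,0,0,-11,0,1]
    - [0,0,0,0,-13,0,1]
    - [0,0,0,0,-13,0,1]

```text
clock: 4.8
position: [629.9, -26.7, 120.3]
ee_rot: [0.78, -0.626, 0.0, -0.0]
contact_force: [-4.3, -1.7, 2.6]
gripper_width: 85.6
grasp_force: 1.7
```

```bash
python3 - <<'E'
from bench import *
from h import *
plan(read_state(),[-110,-9,220],0)
d=get_image("top");c=d["color"][150:270,135:315];cv2.imwrite("pics/top2.png",cv2.resize(c,None,fx=4.4,fy=4.4,interpolation=cv2.INTER_CUBIC))
E
```

```text
turn [-0.001 -0.     0.003] shift [ -0.3   0.6 -99.7] box now [-110.3   -9.7  120.3] j [ 0.21  0.5  -0.14  0.   -0.93  0.  ] F [-4.3 -1.7  2.6] t 4.8
```

Request:
carry_out:
  motion:
    - [0,0,0,0,6,0,1]
    - [0,0,0,0,9,-20,1]
    - [0,0,0,0,9,-60,1]
    - [0,0,0,30,9,-100,1]
    - [0,0,0,70,9,-110,1]

```text
clock: 5.48
position: [638.6, -96.9, 234.7]
ee_rot: [0.781, -0.625, 0.004, -0.003]
contact_force: [1.1, 0.4, 0.0]
gripper_width: 85.4
grasp_force: 0.0
```

```bash
python3 - <<'E'
from bench import *
from h import *
plan(read_state(),[-205,-1,200],45)
d=get_image("wrist");cv2.imwrite("pics/w2.png",d["color"])
E
```

```text
turn [-0.007 -0.787  0.01 ] shift [24.2  2.6 34.7] box now [-180.7   -3.1  234.7] j [ 0.1   0.42  0.04  0.   -1.18  0.12] F [1.1 0.4 0. ] t 5.475
```

View pics/w2.png

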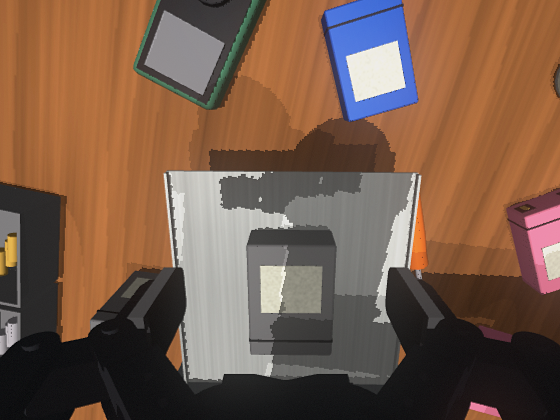

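The battery is now central on the tray (u 247–335, tray centre ≈291) and straight. Next I lean the tool behind it.

Request:
carry_out:
  motion:
    - [0,-0.16,0,6,2,0,0]
    - [0,-0.32,0,12,2,0,0]
    - [0,-0.48,0.0,18,2,5,0]
    - [0,-0.64,0.0,24,2,10,0]
    - [-0.005,-0.787,0.008,28,2.6,20,0]

```text
clock: 6.15
position: [640.7, -125.8, 210.5]
ee_rot: [0.717, -0.581, -0.3, -0.24]
contact_force: [-0.3, -0.8, 0.0]
gripper_width: 42.9
grasp_force: 0.0
```

```bash
python3 - <<'E'
from bench import *
from h import *
d=get_image("wrist")
s=read_state();print(s["gripper_width"])
plan(s,[-210,-1,123],45)
E
```

```text
42.594814074058284
turn [ 0.002  0.012 -0.015] shift [57.3 -4.7 58.4] box now [-211.7    2.7  204.9] j [-0.28  0.69  0.46 -0.69 -1.75  0.5 ] F [ 0.4 -1.1 -4.5] t 6.2
```

Request:
carry_out:
  motion:
    - [0,0.012,-0.015,20,-3,20,0]
    - [0,0.012,-0.015,40,-4.7,41,0]
    - [0,0.012,-0.015,53,-4.7,54,0]
    - [0,0.012,-0.015,57,-4.7,58,0]
    - [0,0.012,-0.015,57,-4.7,58,0]

```text
clock: 6.82
position: [643.5, -123.4, 129.3]
ee_rot: [0.724, -0.577, -0.294, -0.237]
contact_force: [0.6, -0.1, 0.2]
gripper_width: 42.5
grasp_force: 0.0
```

```bash
python3 - <<'E'
from bench import *
from h import *
plan(read_state(),[-160,-1,123],45)
d=get_image("scene");c=d["color"][150:300,220:420];cv2.imwrite("pics/s2.png",cv2.resize(c,None,fx=4,fy=4,interpolation=cv2.INTER_CUBIC))
E
```

```text
turn [ 0.003 -0.011  0.009] shift [-29.7   0.9  37.8] box now [-207.6   -2.3  129.3] j [-0.27  0.75  0.39 -0.67 -1.62  0.6 ] F [ 0.6 -0.1  0.2] t 6.825
```

View pics/s2.png

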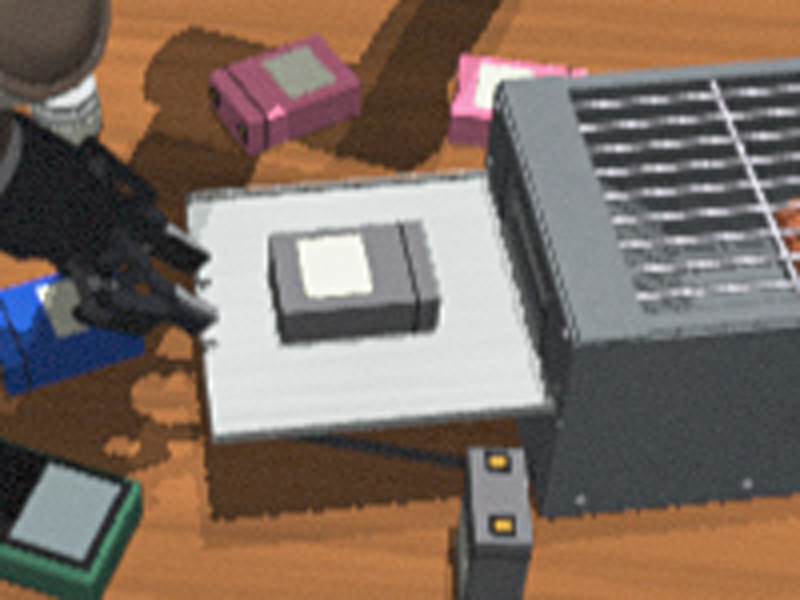

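Request:
carry_out:
  motion:
    - [0,-0.011,0.009,3,1,3,0]
    - [0,-0.011,0.009,4,1,7.5,0]
    - [0,-0.011,0.009,-1,1,12,0]
    - [0,-0.011,0.009,-6,1,17,0]
    - [0,-0.011,0.009,-10,1,21,0]

```text
clock: 7.5
position: [637.4, -101.5, 121.2]
ee_rot: [0.72, -0.579, -0.299, -0.239]
contact_force: [0.6, 0.9, 0.0]
gripper_width: 42.6
grasp_force: 0.0
```

```bash
python3 - <<'E'
from bench import *
from h import *
plan(read_state(),[-150,-1,121],45)
E
```

```text
turn [ 0.004  0.001 -0.   ] shift [-24.6  -0.1  24.9] box now [-185.    -1.   121.2] j [-0.24  0.74  0.35 -0.68 -1.59  0.59] F [0.6 0.9 0. ] t 7.5
```

Aligned; now the steady forward push at about 5–6 mm per row.

Request:
carry_out:
  motion:
    - [0,0,0,-4,0,4,0]
    - [0,0,0,-8,0,8,0]
    - [0,0,0,-12,0,12,0]
    - [0,0,0,-16,0,16,0]
    - [0,0,0,-20,0,20,0]

```text
clock: 8.12
position: [631.4, -74.9, 121.1]
ee_rot: [0.72, -0.579, -0.299, -0.239]
contact_force: [1.4, -3.7, -0.3]
gripper_width: 42.9
grasp_force: 1.5
```

Request:
carry_out:
  motion:
    - [0,0,0,-4,0,4,0]
    - [0,0,0,-8,0,8,0]
    - [0,0,0,-12,0,12,0]
    - [0,0,0,-16,0,16,0]
    - [0,0,0,-20,0,20,0]

```text
clock: 8.75
position: [625.2, -46.7, 121.0]
ee_rot: [0.72, -0.579, -0.299, -0.239]
contact_force: [1.3, -2.8, 0.5]
gripper_width: 42.5
grasp_force: 1.6
```

```bash
python3 - <<'E'
from bench import *
from h import *
plan(read_state(),[-60,-1,121],45)
d=get_image("scene");c=d["color"][150:300,220:420];cv2.imwrite("pics/s3.png",cv2.resize(c,None,fx=4,fy=4,interpolation=cv2.INTER_CUBIC))
E
```

```text
turn [ 0.004  0.001 -0.001] shift [-48.6  -0.4  48.7] box now [-128.8   -0.7  121. ] j [-0.18  0.7   0.26 -0.71 -1.52  0.57] F [ 1.3 -2.8  0.5] t 8.75
```

View pics/s3.png

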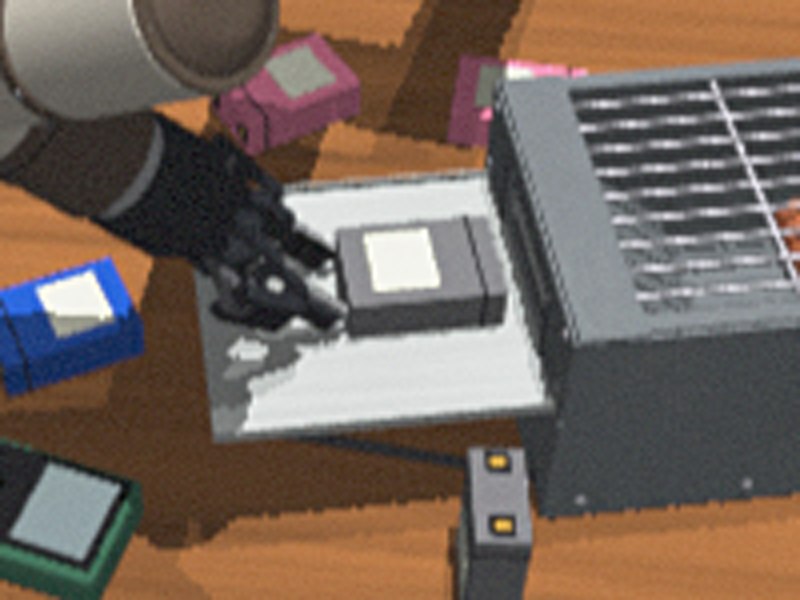

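The battery is straight ahead of the fingers, its front about 15 mm short of the mouth, so I keep pushing.

Request:
carry_out:
  motion:
    - [0,0,0,-4,0,4,0]
    - [0,0,0,-8,0,8,0]
    - [0,0,0,-12,0,12,0]
    - [0,0,0,-16,0,16,0]
    - [0,0,0,-20,0,20,0]

```text
clock: 9.43
position: [619.1, -19.1, 121.0]
ee_rot: [0.72, -0.579, -0.299, -0.239]
contact_force: [1.1, -3.8, 1.5]
gripper_width: 42.5
grasp_force: 1.9
```

Request:
carry_out:
  motion:
    - [0,0,0,-4,0,4,0]
    - [0,0,0,-8,0,8,0]
    - [0,0,0,-12,0,12,0]
    - [0,0,0,-16,0,16,0]
    - [0,0,0,-20,0,20,0]

```text
clock: 10.05
position: [613.0, 8.5, 121.0]
ee_rot: [0.72, -0.579, -0.299, -0.239]
contact_force: [0.9, -4.5, 1.6]
gripper_width: 42.9
grasp_force: 2.2
```

Request:
carry_out:
  motion:
    - [0,0,0,-4,0,4,0]
    - [0,0,0,-8,0,8,0]
    - [0,0,0,-12,0,12,0]
    - [0,0,0,-16,0,16,0]
    - [0,0,0,-20,0,20,0]

```text
clock: 10.68
position: [606.9, 36.3, 121.0]
ee_rot: [0.72, -0.579, -0.3, -0.239]
contact_force: [0.5, -3.9, 0.7]
gripper_width: 42.5
grasp_force: 2.0
```

```bash
python3 - <<'E'
from bench import *
from h import *
plan(read_state(),[0,-1,121],45)
d=get_image("scene");c=d["color"][150:300,220:420];cv2.imwrite("pics/s4.png",cv2.resize(c,None,fx=4,fy=4,interpolation=cv2.INTER_CUBIC))
E
```

```text
turn [ 0.004  0.001 -0.001] shift [-31.   -0.6  31. ] box now [-43.8  -0.5 121. ] j [-0.07  0.64  0.16 -0.76 -1.42  0.53] F [ 0.5 -3.9  0.7] t 10.675
```

View pics/s4.png

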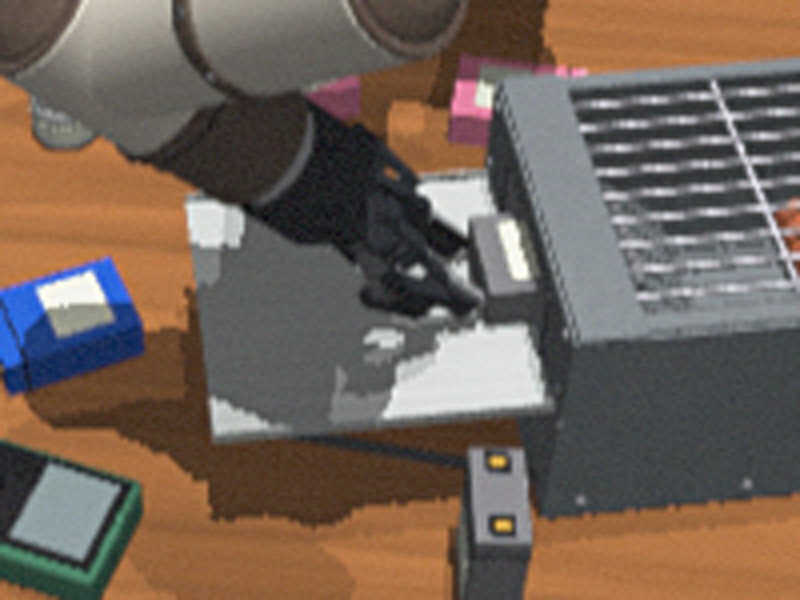

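Request:
carry_out:
  motion:
    - [0,0,0,-4,0,4,0]
    - [0,0,0,-8,0,8,0]
    - [0,0,0,-12,0,12,0]
    - [0,0,0,-16,0,16,0]
    - [0,0,0,-20,0,20,0]

```text
clock: 11.35
position: [600.8, 63.8, 121.0]
ee_rot: [0.72, -0.579, -0.299, -0.239]
contact_force: [0.5, -4.6, 1.1]
gripper_width: 42.6
grasp_force: 2.0
```

Request:
carry_out:
  motion:
    - [0,0,0,-3,0,3,0]
    - [0,0,0,-6,0,6,0]
    - [0,0,0,-9,0,9,0]

```text
clock: 11.72
position: [598.2, 76.0, 121.3]
ee_rot: [0.72, -0.579, -0.299, -0.239]
contact_force: [0.7, -4.6, 2.3]
gripper_width: 43.1
grasp_force: 2.4
```

Request:
carry_out:
  motion:
    - [0,0,0,-3,0,3,0]
    - [0,0,0,-5,0,5,0]

```text
clock: 11.98
position: [596.8, 82.9, 121.5]
ee_rot: [0.72, -0.579, -0.299, -0.239]
contact_force: [1.0, -5.5, 3.4]
gripper_width: 42.5
grasp_force: 2.8
```

```bash
python3 - <<'E'
from bench import *
from h import *
plan(read_state(),[10,-1,121],45)
a=get_image("scene")["color"][150:270,280:420];b=get_image("top")["color"][150:270,135:275]
cv2.imwrite("pics/s5.png",cv2.resize(np.hstack([a,b]),None,fx=2.8,fy=4,interpolation=cv2.INTER_CUBIC))
E
```

```text
turn [ 0.004  0.    -0.   ] shift [-4.  -0.4  4.7] box now [  3.8  -0.6 121.5] j [ 0.    0.61  0.11 -0.78 -1.37  0.5 ] F [ 1.  -5.5  3.4] t 11.975
```

View pics/s5.png

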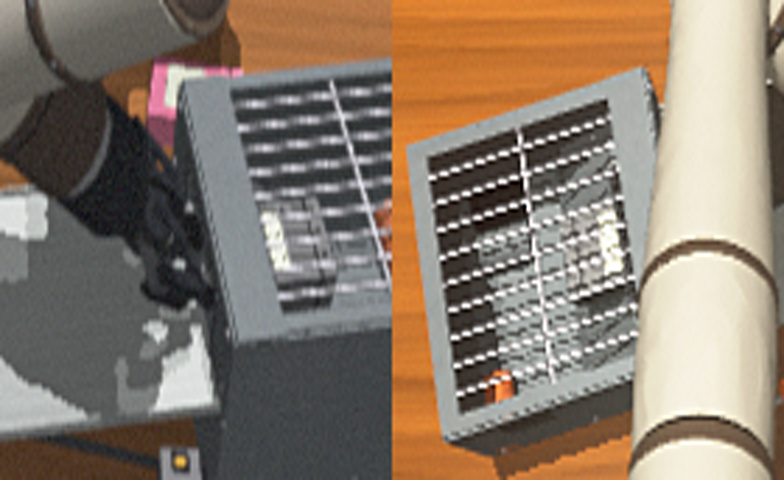

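The battery is seen through the grille, still level on the sill. The force is small, so I push on in small steps.

Request:
carry_out:
  motion:
    - [0,0,0,-2.5,0,2.5,0]
    - [0,0,0,-4,0,4,0]

```text
clock: 12.32
position: [594.9, 89.0, 120.5]
ee_rot: [0.72, -0.579, -0.3, -0.238]
contact_force: [2.6, 0.8, -1.7]
gripper_width: 42.7
grasp_force: 0.0
```

Request:
carry_out:
  motion:
    - [0,0,0,-2.5,0,2.5,0]
    - [0,0,0,-4,0,4,0]

```text
clock: 12.58
position: [594.7, 91.7, 119.9]
ee_rot: [0.72, -0.58, -0.298, -0.237]
contact_force: [1.8, -10.0, -3.7]
gripper_width: 42.4
grasp_force: 0.3
```

```bash
python3 - <<'E'
from bench import *
from h import *
plan(read_state(),[10,-1,121],45)
a=get_image("scene")["color"][150:270,280:420];b=get_image("top")["color"][150:270,135:275]
cv2.imwrite("pics/s6.png",cv2.resize(np.hstack([a,b]),None,fx=2.8,fy=4,interpolation=cv2.INTER_CUBIC))
E
```

```text
turn [ 0.003 -0.004 -0.001] shift [ 1.4 -0.6 -2.8] box now [ 12.9  -0.4 119.9] j [ 0.02  0.61  0.1  -0.78 -1.35  0.49] F [  1.8 -10.   -3.7] t 12.575
```

Contact dropped to zero at the first step, so the battery went over. The second step met about 10 N, probably a touch on the panel, so I draw back.

Request:
carry_out:
  motion:
    - [0,0,0,6,0,-6,0]
    - [0,0,0,14,0,-14,0]
    - [0,0,0,24,0,-24,0]
    - [0,0,0,34,0,-34,0]
    - [0,0,0,44,0,-44,0]

```text
clock: 13.3
position: [607.8, 32.0, 121.1]
ee_rot: [0.72, -0.579, -0.299, -0.239]
contact_force: [-0.6, 0.3, -0.6]
gripper_width: 42.4
grasp_force: 0.0
```

Request:
carry_out:
  motion:
    - [0,0,0,10,0,-14,0]
    - [0,0,0,20,0,-30,0]
    - [0,0,0,30,0,-55,0]
    - [0,0,0,40,0,-80,0]
    - [0,0,0,40,0,-110,0]

```text
clock: 13.92
position: [630.4, -72.2, 170.2]
ee_rot: [0.719, -0.58, -0.3, -0.238]
contact_force: [-0.1, 0.3, 0.3]
gripper_width: 42.6
grasp_force: 0.0
```

```bash
python3 - <<'E'
from bench import *
from h import *
plan(read_state(),[-200,-1,250],45)
a=get_image("scene")["color"][150:270,280:420];b=get_image("top")["color"][150:270,135:275]
cv2.imwrite("pics/s7.png",cv2.resize(np.hstack([a,b]),None,fx=2.8,fy=4,interpolation=cv2.INTER_CUBIC))
E
```

```text
turn [ 0.005  0.001 -0.003] shift [-24.6  -0.1 -88.3] box now [-154.8   -0.4  170.2] j [-0.21  0.67  0.34 -0.7  -1.62  0.53] F [-0.1  0.3  0.3] t 13.925
```

View pics/s7.png

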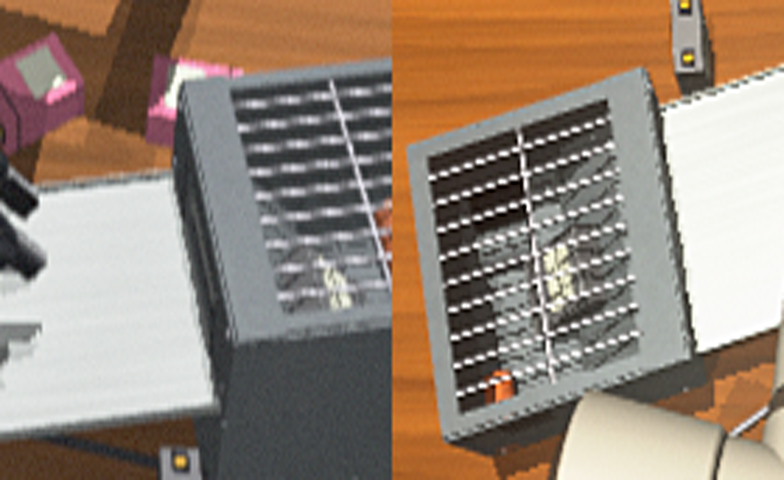

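Request:
carry_out:
  motion:
    - [0,0,0,-10,0,-40,0]
    - [0,0,0,-20,0,-80,0]
    - [0,0,0,-20,0,-80,0]
    - [0,0,0,-20,0,-80,0]
    - [0,0,0,-20,0,-80,0]

```text
clock: 14.65
position: [639.3, -111.0, 239.6]
ee_rot: [0.719, -0.579, -0.301, -0.238]
contact_force: [1.2, 0.4, 0.2]
gripper_width: 42.5
grasp_force: 0.0
```

```bash
python3 - <<'E'
from bench import *
from h import *
d=get_image("top");b=d["color"][160:260,140:310]
old=cv2.imread("pics/s7.png")
cv2.imwrite("pics/s8.png",cv2.resize(b,None,fx=4.6,fy=4.6,interpolation=cv2.INTER_CUBIC))
for z in(20,50,80,100): print(z,Bx(ray(d,195,218.8,z)).round(0))
E
```

```text
20 [143. -12.  20.]
50 [138.  -6.  50.]
80 [132.   1.  80.]
100 [128.   5. 100.]
```

View pics/s8.png

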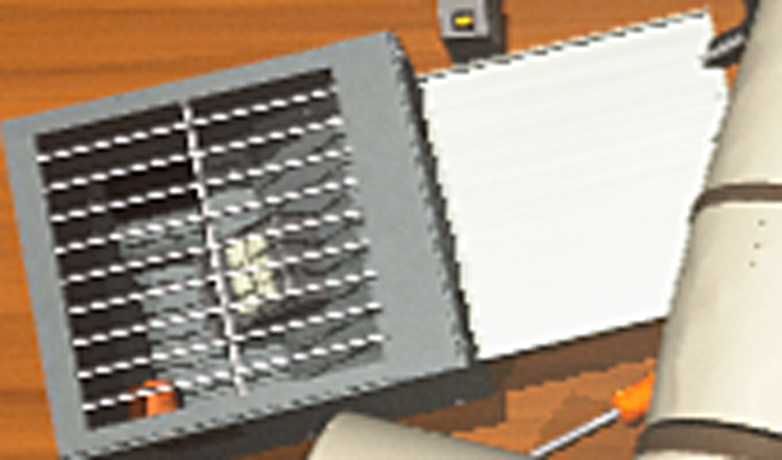

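The label lies at x≈133, z≈73 in the box frame. That is where it should be with the battery's foot on the bin floor and its back on the slide. The fingers are clear, so I hand in.

```bash
python3 -c "
from bench import *
print(job_done())"
```

```text
the job is handed in; nothing more can be done
None
```

I pushed the spent battery under the flap and it went down the slide. It rests with its foot at the bin floor, leaning on the slide. The fingers are fully out and nothing else on the bench was touched. I did not see the flap shut in a picture; nothing was left in the mouth to hold it open. The job is handed in.

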